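Load a slide rack past the sprung gate of a slide scanner

ROBOT

A 6-joint arm with a two-finger parallel gripper is mounted at the origin on the work surface. World frame = base frame: x ahead of the robot, y to its left, z up, the work surface at z = 0. Lengths are in mm, angles in rad, forces in N, time in s.
With the tool pointing down it reaches from about 300 to 775 mm from the base axis. Payload 14.6 kg.
Tool frame: the origin (TCP) lies between the finger pads; the fingertips stand 14 mm ahead of it and the grasp point (between the pads) lies 5 mm behind it (env.finger_overhang is the distance from the TCP to the fingertips, in mm); z points along the fingers, y is the direction in which the jaws open and shut (so a half turn about z gives the same grasp; the last joint's range is limited). The gripper opens to 94 mm and grips with 3 to 60 N. Pads are 16 mm wide; open, the fingers measure 119 mm over their backs; the gripper's body (75 mm by 177 mm) begins 78 mm behind the grasp point.
Start: joints at [1.227, 0.3, 1.521, -0, 1.321, -0.067], TCP at [150.301, 529.055, 219.446] pointing down, gripper open.
Joint ranges: [-3.03, 3.03], [-0.79, 2.21], [0.23, 2.52], [-1.04, 4.18], [0, 3.07], [-2.55, 2.55]. Speed limits (rad/s): [2.22, 2.22, 2.57, 3.14, 3.14, 3.14].

INTERFACE

Orientations are given as a unit quaternion [w, x, y, z].
In Python, from bench import monitor, vision, workorder, env gives the robot as it stands. The module is installed in compiled form; this text tells all that it offers.
- The arm moves only by the shell command python3 -m pendant 'ROWS' [FORCE]. ROWS is JSON, a list that holds one entry, the list of rows, each a list of 5 numbers: the gripper's target within -1 to 1 (shut at 1, half-way at 0, fully open at -1), then the shift along the tool's x, y, z in m, then the turn about the tool's z in rad. A call has 1 to 20 rows; each row is the pose to reach, as a shift and turn from the pose commanded when the call began, along the tool's axes at that moment; what a row does not reach only later rows make up. A row lasts 1/10 s, in which the tool goes at most 50 mm and 8.59 degrees, less where a joint would pass 70% of its speed; a pose out of reach is approached as far as the arm can. A call with a gripper value outside its range is refused whole. The fingers move at their own pace and stop on an object; FORCE is the grip in N (left out, the last holds). Time passes only in rows, so rows that repeat a pose let the fingers close. It gives the time, the measured TCP pose, the force and the opening at its end, in the units of the state.
- monitor.state(): the state, without advancing time (a new reading comes with each control period).
- vision.get_image(name): name is "scene" or "side" or "wrist"; returns a dict with "img" (480x640x3 uint8, blue, green, red), "depth" (480x640 float32, mm along the optical axis (not along the pixel's ray), 0 where there is no reading), "K" (3x3 intrinsics, pixels), "R" (3x3) and "t" (3): a world point X has camera coordinates R X + t. Camera axes: x right, y down, z forward; pixel columns grow to the right and rows downward; lengths in mm; the calibration is good to about 2 mm. A picture is of the moment at which its call begins.
- workorder.job_done(): hands the job in, once; it reports no verdict.
Trained networks look in the newest picture that a camera, given by its name, has taken for a name from the list of things; names that differ only in an ending like _2 or _b are one class to them, and where a whole thing is asked for, a point or a joint stands for the part that bears it (a point fixed in the world has none). Each returns a list of dicts, best first, with "score" (0 to 1); they miss things now and then, are a little off and sometimes report something else, mostly with a low value. They report only what shows in the picture. A call takes as long as a camera call. They do not tell look-alikes from the thing itself.
- vision.search_frame(query, camera): "extent" ([left, top, width, height] in pixels, round what is visible of it).
- vision.place_of(query, camera): "uv" ([column, row] in pixels: a listed point, or the origin of a listed thing).
The state is a dict: "clock": time; "q": joint angles; "qvel": joint speeds; "joint_efforts": joint torques, N m; "tcp_pos": TCP position; "orientation": TCP orientation; "force": force on the tool from outside, world axes, zero at the start; "torque": the same for the moment, N m; "grip_width": finger opening in mm.
Only numpy, scipy, OpenCV 4.12 (cv2) and the standard library are available. Lean on these libraries where they do the work, as an engineer would, in place of code of your own. Each camera call takes 0.05 s, during which the arm holds its last target. There are 200 camera calls.

TASK

Load the black rack of glass slides into the scanner: swing the loading lane's sprung gate open towards the waiting rack with a fingertip and keep holding it open with that finger while another finger pushes the rack in, at least until the rack is more than half-way past the gate. Push the rack home against the low end stop and take the hand away so that the gate shuts behind it. Only push the rack along the lane: do not lift or tip it or ram it into the gate, and leave the bottle and boxes beside the lane alone.

Things in the scene. Friction and masses are not known exactly. Their poses are not given: they have to be found in the camera images.
- lane: Fixed loading lane, open above: grey deck, top at z 12 mm. Origin: table level, centre line, gate line (plane of the shut gate). +y is the feed direction; -x the hinge side. Guide rails: inner faces x = +-44, tops z 20, from y -260 to +75 mm, then flared out to y -295. Deck: x -100 to 75, y -300 to 200. Scanner housing, 255 mm high: y 165 to 465, x -150 to 220.
- rack: Black staining rack holding ten glass slides: 84 mm across the lane (its x), 46 mm along it (its y), walls 30 mm high, slides to 36 mm, 0.17 to 0.34 kg. Origin: centre of its underside; its y is the lane's y within 0.1 rad. It waits on the deck between the rails, leading wall 135 to 200 mm before the gate line, and slides easily (slick), kept straight by the rails. Home: origin at lane y +43 mm.
- end_stop (a point): Middle of the face of the low end stop (80 mm wide, top at z 24 mm) that the rack's leading wall meets when home; 66 mm past the gate line on the centre line. Between gate and end stop is the pick-up bay, open above and at the sides but for the rails.
- gate (a joint): Gate angle (rad): 0 shut across the lane, growing as the free end swings against the feed, towards the waiting rack and over to the hinge side; 1.57 parallel to the lane, stop at 1.92. It cannot swing into the bay. A damped spring (0.03 N m shut, 0.07 open) shuts it whenever let go. Above 1.4 the rack can pass, and a finger fits between the open leaf and the rack.
- gate_pin (a point): Point on the gate's upright hinge axis, 41 mm above the table, at lane x -72, y 0 mm. The hinge is 15 mm thick and rises to z 63 mm. A peg (8 mm thick, top at z 46 mm) that stops the shut gate stands at lane x -59, y +6.5 mm.
- gate_tip (a point): Middle of the free edge of the steel gate leaf, 118 mm from the hinge axis, 41 mm above the table; moves with the gate. Leaf: 3 mm thick (rolled free edge 7 mm), from z 24 to 58 mm, so it passes over the rails. It swings past the waiting rack only if the rack's leading wall is 121 mm or more before the gate line; the rack may first be pushed up to there.
- oil: Small amber bottle, 30 mm in diameter, 68 mm high, on the table beyond the lane's +x side. Origin: centre of its underside. Leave alone.
- slidebox: White flat slide box, 90 x 100 x 30 mm, on the table beyond the lane's +x side. Origin: centre of its underside. Leave alone.
- coverslips: Small grey plastic box, 62 x 62 x 22 mm, on the table beyond the lane's +x side. Origin: centre of its underside. Leave alone.
There are look-alikes about, which are no part of the job. What is shaped like the rack but green, pink or purple is not meant.

How it is judged:
By the outcome, as a careful person would: the job done as asked, in the order asked, and still so for the second after the job is handed in, with the robot touching nothing.
It also fails if it takes over 62 s, if anything falls off the work surface, if the arm or the gripper's body presses on something with over 40 N, if the wrist force passes 120 N, or if a joint passes its speed limit or range.

## Working session

There is one attempt and no reset: what is moved stays moved. The work goes in short steps, Python scripts to look and compute and a shell command to move; the robot and the scene stay as the last step left them, time stands still between calls to the robot, and variables do not carry over. Pictures are saved under pics/ and viewed, about 8 in all and at most 12, crops included, and the job is handed in when it is done.

```bash
mkdir -p pics; cat > h.py <<'E'
import numpy as np, cv2
from bench import monitor, vision, workorder, env
def pix(d,uv,z):
    "world point on ray of pixel at height z"
    r=d["R"].T@np.linalg.solve(d["K"],[uv[0],uv[1],1.]); c=-d["R"].T@d["t"]
    return c+r*(z-c[2])/r[2]
def dep(d,uv):
    u,v=int(round(uv[0])),int(round(uv[1])); w=d["depth"][max(v-2,0):v+3,max(u-2,0):u+3]; w=w[w>0]
    if not len(w): return None
    return d["R"].T@(np.linalg.solve(d["K"],[uv[0],uv[1],1.])*np.median(w)-d["t"])
def proj(d,X):
    c=d["K"]@(d["R"]@np.array(X)+d["t"]); return c[:2]/c[2]
E
python3 - <<'E'
from h import *
np.set_printoptions(precision=1,suppress=True)
s=monitor.state(); print(s)
ims=[]
for c in ["scene","side"]:
    d=vision.get_image(c); ims.append(d["img"]); print(c, -d["R"].T@d["t"])
    for q in ["rack","gate_pin","gate_tip","end_stop","oil","slidebox","coverslips","lane"]:
        for r in vision.place_of(q,c)[:3]:
            print(q,r["score"],np.array(r["uv"]),dep(d,r["uv"]), "z41" ,pix(d,r["uv"],{"rack":12,"end_stop":18}.get(q,41 if "gate" in q else 0)))
    cv2.imwrite(f"pics/{c}0.png",d["img"])
E
```

```text
{'clock': 0.0, 'q': array([ 1.2,  0.3,  1.5,  0. ,  1.3, -0.1]), 'qvel': array([-0.,  0.,  0., -0., -0., -0.]), 'joint_efforts': array([ -0. , -53.2, -35.3,   0.1,   0. ,  -0. ]), 'tcp_pos': array([150.2, 528.8, 218.9]), 'orientation': array([-0. ,  0.1,  1. , -0. ]), 'force': array([-0.2, -0.8, -0.5]), 'torque': array([-0., -0., -0.]), 'grip_width': 93.90988152741964}
scene [1487.  -206.   647.1]
rack 0.95 [230.3 226. ] [ 394.6 -233.3   22.1] z41 [ 376.9 -233.7   12. ]
rack 0.86 [302.  219.8] [409.6 -74.5  26.2] z41 [384.9 -71.5  12. ]
rack 0.76 [160.2 336.1] [ 748.8 -361.5   31.5] z41 [ 725.3 -366.5   12. ]
gate_pin 0.54 [343.2 232.2] [514.   -2.7  46. ] z41 [505.8  -1.   41. ]
gate_tip 0.72 [347.1 261.6] [615.8 -16.7  41.9] z41 [614.5 -16.4  41. ]
gate_tip 0.29 [342.3 301.2] [693.  -42.6   9.1] z41 [732.7 -50.8  41. ]
end_stop 0.97 [376.4 255.3] [568.9  54.5  15.9] z41 [571.9  53.7  18. ]
oil 0.69 [339.3 298.8] [691.7 -47.9  14.5] z41 [673.5 -44.3   0. ]
slidebox 0.68 [241.5 323.1] [ 742.9 -227.5   31. ] z41 [ 705.5 -228.5    0. ]
coverslips 0.91 [410.1 302.5] [738.6  71.3  22.4] 
[... 286 characters left out ...]
9] [ 534.3 -219.4   40.4] z41 [ 544.7 -205.4   12. ]
rack 0.67 [464.5 352.9] [ 695.2 -373.4   27.6] z41 [ 703.5 -368.4   12. ]
gate_pin 0.58 [270.5 250.7] [495.6  -4.2  41. ] z41 [495.6  -4.2  41. ]
gate_pin 0.23 [327.4 232.7] [632.4   0.8  12.7] z41 [619.5 -19.6  41. ]
gate_tip 0.97 [327.5 234.3] [631.2  -1.8  10.8] z41 [617.4 -23.4  41. ]
end_stop 0.58 [294.8 218.5] [591.8  71.   11.9] z41 [589.2  66.1  18. ]
oil 0.73 [357.5 243.5] [674.9 -52.4   7.5] z41 [678.6 -47.5   0. ]
slidebox 0.55 [417.2 298.3] [ 690.  -237.7   30. ] z41 [ 705.9 -223.6   -0. ]
coverslips 0.64 [340.3 200.3] [701.5  61.5  21.3] z41 [712.9  78.4   0. ]
lane 0.6 [306.1 251. ] [569.4 -18.9  10.5] z41 [573.5 -11.5   0. ]
```

View pics/scene0.png

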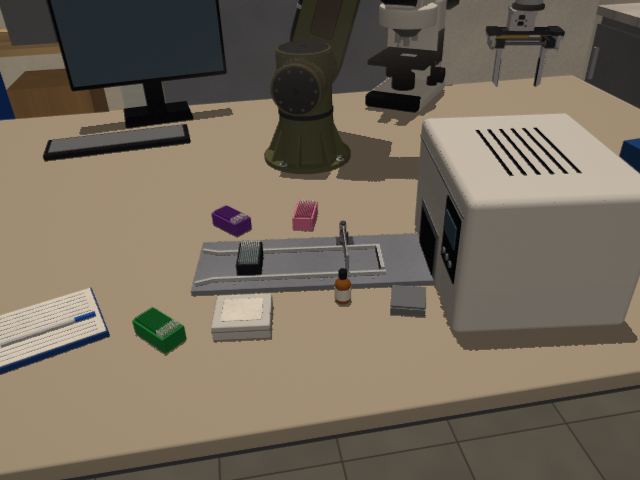

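View pics/side0.png

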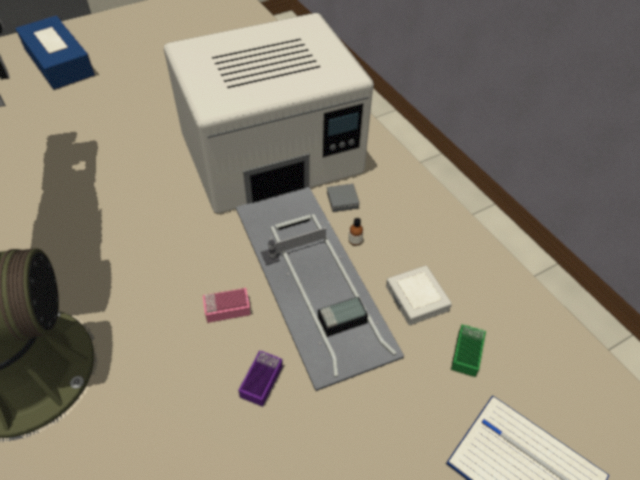

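The rack is black, at about side (343,316) and scene (250,257). The gate is shut, from its hinge at side (271,250) to its tip at (327,234). The lane runs roughly along world +y, turned by about -0.14 rad. Next I'll work out the tool axes.

```bash
cat >> h.py <<'E'
from scipy.spatial.transform import Rotation as Ro
def pose(s=None):
    s=s or monitor.state(); w,x,y,z=s["orientation"]
    return np.array(s["tcp_pos"]),Ro.from_quat([x,y,z,w]).as_matrix(),s
E
python3 - <<'E'
from h import *
np.set_printoptions(precision=3,suppress=True)
p,R,s=pose(); print(p,R,env.finger_overhang)
d=vision.get_image("wrist"); print("cam in tool",R.T@(-d["R"].T@d["t"]-p)); print(R.T@d["R"].T); print(d["K"])
for tgt in [(520,-110,400)]: print(R.T@(np.array(tgt)-p))
E
```

```text
[150.284 529.053 219.464] [[-0.962  0.273 -0.   ]
 [ 0.273  0.962 -0.   ]
 [ 0.    -0.    -1.   ]] 14.0
cam in tool [  69.075    0.811 -165.802]
[[-0.001 -0.97  -0.242]
 [ 1.    -0.    -0.001]
 [ 0.001 -0.242  0.97 ]]
[[375.745   0.    312.848]
 [  0.    375.745 240.54 ]
 [  0.      0.      1.   ]]
[-530.27  -513.701 -180.545]
```

```bash
python3 -m pendant '[[[-1,0,0,-0.05,0],[-1,0,0,-0.1,0],[-1,0,0,-0.15,0],[-1,-0.03,-0.03,-0.19,0.1],[-1,-0.06,-0.055,-0.2,0.2],[-1,-0.1,-0.09,-0.2,0.3],[-1,-0.14,-0.125,-0.2,0.4],[-1,-0.18,-0.16,-0.2,0.5],[-1,-0.22,-0.195,-0.2,0.6],[-1,-0.26,-0.23,-0.2,0.7],[-1,-0.3,-0.27,-0.2,0.8],[-1,-0.34,-0.305,-0.2,0.9],[-1,-0.38,-0.34,-0.2,1.0],[-1,-0.42,-0.375,-0.2,1.1],[-1,-0.46,-0.41,-0.2,1.2],[-1,-0.5,-0.445,-0.18,1.3],[-1,-0.535,-0.48,-0.15,1.4],[-1,-0.564,-0.504,-0.11,1.43],[-1,-0.564,-0.504,-0.11,1.43],[-1,-0.564,-0.504,-0.11,1.43]]]'
cat > look.py <<'E'
from h import *
import sys
np.set_printoptions(precision=1,suppress=True)
p,R,s=pose(); print(s["clock"],p,"psi_y",np.arctan2(R[1,1],R[0,1]).round(4),s["q"].round(2),s["force"].round(1),s["grip_width"])
d=vision.get_image("wrist")
for q,z in [("rack",12),("gate_pin",41),("gate_tip",41),("end_stop",18),("oil",0)]:
    for r in vision.place_of(q,"wrist")[:3]: print(q,round(r["score"],2),np.array(r["uv"]),"dep",dep(d,r["uv"]),"atz",pix(d,r["uv"],z))
cv2.imwrite(f"pics/{sys.argv[1]}.png",d["img"]); np.savez("last.npz",**d)
E
python3 look.py w1
```

```text
clock: 2.95
tcp_pos: [555.3, -113.0, 323.9]
orientation: [-0.003, 0.755, 0.656, -0.002]
force: [-0.2, 0.2, -0.2]
grip_width: 94.2
2.95 [ 555.3 -113.   323.9] psi_y -0.1394 [-0.3  0.3  1.3 -0.   1.6 -0.1] [-0.2  0.2 -0.2] 94.20041434773835
rack 0.78 [316.2 269. ] dep [ 547.3 -190.1   44.5] atz [ 545.8 -200.8   12. ]
rack 0.69 [170.5 183. ] dep [385.5 -61.5  29. ] atz [378.8 -62.2  12. ]
gate_pin 0.82 [255.  119.2] dep [505.9  -5.8  63. ] atz [502.7  -3.9  41. ]
gate_pin 0.65 [315.3 269.6] dep [ 546.  -190.8   44.4] atz [ 545.9 -191.9   41. ]
gate_pin 0.52 [354.7 115. ] dep [613.8 -16.4  58.5] atz [615.7 -15.3  41. ]
gate_tip 0.71 [358.4 115.7] dep [617.9 -17.6  57.1] atz [619.8 -16.7  41. ]
end_stop 0.91 [321.4  56.1] dep [587.2  54.3  24.6] atz [587.5  55.7  18. ]
end_stop 0.15 [317.1 121.9] dep [572.7 -15.1  12.5] atz [572.7 -15.4  18. ]
oil 0.61 [402.8 130.2] dep [667.4 -39.5  45. ] atz [677.5 -39.1   0. ]
```

View pics/w1.png

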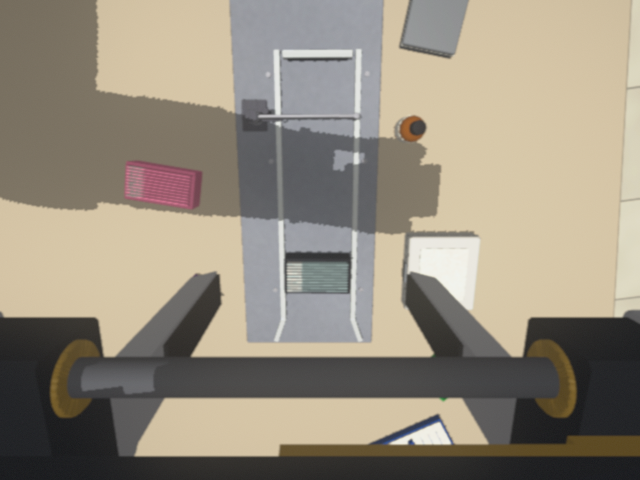

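The picture shows the lane almost upright: gate hinge at (255,119), gate tip at (358,116), end stop at (317,55), rack at (318,273) and bottle at (412,129). Next I'll fit the lane frame.

```bash
python3 - <<'E'
from h import *
np.set_printoptions(precision=1,suppress=True)
d=dict(np.load("last.npz")); 
v,u=np.mgrid[0:480,0:640]; P=(np.stack([u,v,np.ones_like(u)],-1)@np.linalg.inv(d["K"]).T*d["depth"][...,None]-d["t"])@d["R"]
ok=d["depth"]>0; g=d["img"].astype(int)
rail=ok&(P[...,2]>17)&(P[...,2]<23)&(g.min(-1)>70)&(np.ptp(g,-1)<40)&(v<310)&(v>60)
def ln(m):
    X=P[m][:,:2]; c=np.median(X,0)
    for _ in range(3):
        a=np.polyfit(X[:,1],X[:,0],1); r=abs(np.polyval(a,X[:,1])-X[:,0]); X=X[r<6]
    return a,len(X),X[:,1].min(),X[:,1].max()
L=ln(rail&(u>265)&(u<295)); Rr=ln(rail&(u>345)&(u<370)); print(L,Rr)
# deck edges at z12
deck=ok&(abs(P[...,2]-12)<4)&(u>220)&(u<400)&(v<340)
for r in (30,180,300):
    us=np.where(deck[r])[0]; print(r,P[r,us.min()],P[r,us.max()])
rk=ok&(P[...,2]>34)&(P[...,2]<52)&(u>275)&(u<360)&(v>240)&(v<305)
X=P[rk]; print("rack z",np.percentile(X[:,2],[5,50,95]))
yaw=-0.5*(np.arctan(L[0][0])+np.arctan(Rr[0][0])); print("yaw",yaw)
ex=np.array([np.cos(yaw),np.sin(yaw)]); ey=np.array([-ex[1],ex[0]])
for n,a in(("x",ex),("y",ey)): print(n,np.percentile(X[:,:2]@a,[1,50,99]))
print("rail x",[np.array([np.polyval(k[0],-100),-100])@ex for k in(L,Rr)])
st=ok&(P[...,2]>19)&(P[...,2]<28)&(u>290)&(u<345)&(v<66)&(v>40); Y=P[st][:,:2]; print("stop",np.percentile(Y@ey,[1,50,99]),np.median(Y@ex))
lf=ok&(P[...,2]>52)&(P[...,2]<61)&(u>275)&(u<350)&(v<130)&(v>105); Y=P[lf][:,:2]; print("leaf y",np.percentile(Y@ey,[5,50,95]))
hg=ok&(P[...,2]>60)&(P[...,2]<66)&(u>240)&(u<275)&(v<130)&(v>105); Y=P[hg][:,:2]; print("hinge",np.percentile(Y@ex,[5,50,95]),np.percentile(Y@ey,[5,50,95]))
E
```

```text
(array([  0.1, 527.2]), 1200, np.float64(-248.3938613974155), np.float64(58.085290587700676)) (array([  0.1, 621.8]), 1229, np.float64(-260.79432218686117), np.float64(44.78749282677505))
30 [488.5  99.   12.1] [659.1  74.4  12.6]
180 [464.3 -70.4  11.9] [636.6 -94.6  11.7]
300 [ 443.3 -231.6   12. ] [ 614.9 -254.7   13.3]
rack z [39.8 44.5 49.4]
yaw -0.13601136736502556
x [527.6 569.  609.5]
y [-146.5 -121.6 -100.7]
rail x [np.float64(522.3381396205232), np.float64(616.0945498254885)]
stop [131.  135.3 140.2] 569.440347257908
leaf y [65.3 66.3 68.3]
hinge [492.1 497.6 503.2] [61.  67.  72.2]
```

Fit: yaw -0.136. The rack (lane x -42..40, y -212..-167, z 44-49), hinge x (-71.6), leaf and end stop (65.5) all match the text. Next I'll push the rack up to about -126.

```bash
cat >> h.py <<'E'
YAW=-0.136; EX=np.array([np.cos(YAW),np.sin(YAW)]); EY=np.array([-EX[1],EX[0]]); O=EX*569.2+EY*66.2
def lane(P): q=np.array(P)[:2]-O; return np.array([q@EX,q@EY,P[2]])
def show():
    p,R,s=pose(); ph=np.arctan2(R[1,1],R[0,1])-YAW; l=lane(p); o=s["grip_width"]/2+6.25
    dv=np.array([np.cos(ph),np.sin(ph)])*o
    print("t%.2f"%s["clock"],"lane",l.round(1),"phi %.1f"%np.degrees(ph),"w %.1f"%s["grip_width"],"A",(l[:2]-dv).round(1),"B",(l[:2]+dv).round(1),"F",s["force"].round(1),"q6 %.2f"%s["q"][5])
    return l,ph
def rows(T):
    "T: lane TCP x,y,z(mm), phi(deg) -> tool shifts in m, turn"
    l,ph=show(); ty=np.array([np.cos(ph),np.sin(ph)]); tx=np.array([-ty[1],ty[0]])
    for x,y,z,f in T:
        d=np.array([x,y])-l[:2]
        print([round(float(v),4) for v in (d@tx/1e3,d@ty/1e3,(l[2]-z)/1e3,ph-np.radians(f))], (x,y,z,f))
E
python3 - <<'E'
from h import *
rows([(0,-243,120,0),(0,-243,33,0),(0,-222,33,0),(0,-180,33,0)])
E
```

```text
t3.25 lane [ -4.5 -98.9 331.1] phi 0.1 w 94.1 A [-57.8 -99. ] B [ 48.8 -98.8] F [ 1.   0.2 -0.3] q6 -0.12
[-0.1441, 0.0043, 0.2111, 0.0012] (0, -243, 120, 0)
[-0.1441, 0.0043, 0.2981, 0.0012] (0, -243, 33, 0)
[-0.1231, 0.0044, 0.2981, 0.0012] (0, -222, 33, 0)
[-0.0811, 0.0044, 0.2981, 0.0012] (0, -180, 33, 0)
```

```bash
python3 -m pendant '[[[0,-0.04,0.001,0.03,0],[0,-0.08,0.002,0.06,0],[0,-0.115,0.003,0.09,0],[0,-0.144,0.004,0.12,0],[0,-0.144,0.004,0.155,0],[0,-0.144,0.004,0.19,0],[0,-0.144,0.004,0.225,0],[0,-0.144,0.004,0.26,0],[0,-0.144,0.004,0.285,0],[0,-0.144,0.004,0.298,0],[0,-0.144,0.004,0.298,0],[0,-0.144,0.004,0.298,0]]]'; python3 -c "
from h import *
rows([(0,-222,33,0),(0,-180,33,0)])"
```

```text
clock: 4.45
tcp_pos: [540.3, -253.2, 33.0]
orientation: [0.001, 0.753, 0.658, 0.0]
force: [0.1, -0.3, -0.4]
grip_width: 47.4
t4.45 lane [   0.5 -243.8   33. ] phi 0.0 w 47.4 A [ -29.5 -243.8] B [  30.4 -243.8] F [ 0.1 -0.3 -0.4] q6 -0.36
[0.0218, -0.0005, 0.0, 0.0004] (0, -222, 33, 0)
[0.0638, -0.0004, 0.0, 0.0004] (0, -180, 33, 0)
```

```bash
python3 -m pendant '[[[0,0.01,0,0,0],[0,0.018,0,0,0],[0,0.023,0,0,0],[0,0.027,0,0,0],[0,0.031,0,0,0],[0,0.035,0,0,0],[0,0.039,0,0,0],[0,0.043,0,0,0],[0,0.047,0,0,0],[0,0.051,0,0,0],[0,0.054,0,0,0],[0,0.057,0,0,0],[0,0.06,0,0,0],[0,0.062,0,0,0],[0,0.063,0,0,0],[0,0.064,0,0,0],[0,0.064,0,0,0]]]'; python3 -c "
from h import *
show()"
```

```text
clock: 6.15
tcp_pos: [548.2, -189.6, 31.5]
orientation: [-0.0, 0.754, 0.657, 0.0]
force: [0.9, -0.2, 0.1]
grip_width: 46.9
t6.15 lane [  -0.3 -179.7   31.5] phi -0.0 w 46.9 A [ -30.  -179.7] B [  29.4 -179.7] F [ 0.9 -0.2  0.1] q6 -0.26
```

```bash
python3 -m pendant '[[[0,-0.012,0,0,0],[0,-0.02,0,-0.01,0],[0,-0.02,0,-0.05,0],[0,-0.02,0,-0.09,0],[-0.5,-0.01,0,-0.13,0],[-1,0.02,0,-0.17,0],[-1,0.05,-0.01,-0.18,0],[-1,0.08,-0.02,-0.18,0],[-1,0.08,-0.02,-0.18,0]]]'; python3 look.py w2; python3 -c "
from h import *
rows([(-34.2,-22.8,150,-130),(-34.2,-22.8,40,-130)])"
```

```text
clock: 7.05
tcp_pos: [538.9, -105.8, 213.0]
orientation: [0.001, 0.753, 0.658, 0.001]
force: [-0.4, -0.7, -0.8]
grip_width: 84.0
7.05 [ 538.9 -105.8  213. ] psi_y -0.1339 [-0.3  0.3  1.5  0.   1.3 -0.1] [-0.4 -0.7 -0.8] 83.99265187731966
rack 0.78 [331.  268.7] dep [ 551.5 -148.2   44.7] atz [ 551.8 -159.2   12. ]
rack 0.68 [141.5 199.9] dep [386.2 -62.3  32.5] atz [376.5 -63.9  12. ]
gate_pin 0.73 [251.1 109.4] dep [504.8  -1.2  63.6] atz [501.6   1.3  41. ]
gate_tip 0.93 [390.6 112.7] dep [615.6 -18.3  58.5] atz [619.2 -17.3  41. ]
end_stop 0.63 [338.6  34.1] dep [584.1  53.6  22.9] atz [584.6  54.8  18. ]
oil 0.78 [444.4 129.7] dep [665.2 -37.5  37.7] atz [678.  -37.7   0. ]
oil 0.51 [481.1 303.4] dep [ 695.2 -208.7   31.7] atz [ 708.5 -224.5    0. ]
t7.35 lane [ -20.2 -100.9  211.3] phi -0.1 w 93.7 A [ -73.3 -100.8] B [  32.9 -100.9] F [-0.4  0.4 -0.1] q6 -0.13
[0.0781, -0.0141, 0.0613, 2.2677] (-34.2, -22.8, 150, -130)
[0.0781, -0.0141, 0.1713, 2.2677] (-34.2, -22.8, 40, -130)
```

View pics/w2.png

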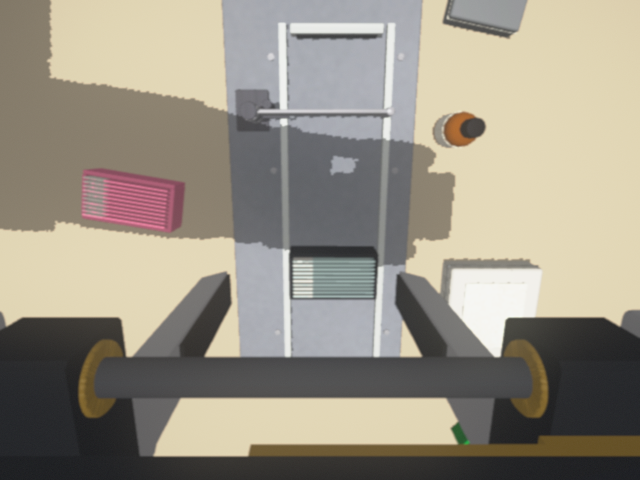

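The rack has moved up and sits straight, at (333,275). The gate is shut along row 112 and the bottle at (462,129) is untouched. Next I'll check the rack's leading edge.

```bash
cat > rk.py <<'E'
from h import *
np.set_printoptions(precision=1,suppress=True)
d=dict(np.load("last.npz")); v,u=np.mgrid[0:480,0:640]
P=(np.stack([u,v,np.ones_like(u)],-1)@np.linalg.inv(d["K"]).T*d["depth"][...,None]-d["t"])@d["R"]
L=np.stack([(P[...,:2]-O)@EX,(P[...,:2]-O)@EY,P[...,2]],-1); ok=d["depth"]>0
def rep(n,m): print(n,m.sum(),"x",np.percentile(L[m][:,0],[1,50,99]),"y",np.percentile(L[m][:,1],[1,50,99]))
rep("rack",ok&(L[...,2]>33)&(L[...,2]<52)&(abs(L[...,0])<44)&(L[...,1]<-80)&(L[...,1]>-200)&(d["img"].max(-1)<255)&(v<305))
rep("hinge",ok&(abs(L[...,2]-63)<3)&(abs(L[...,0]+72)<15)&(abs(L[...,1])<15))
rep("leaf",ok&(abs(L[...,2]-58)<3)&(L[...,0]>-60)&(L[...,0]<40)&(abs(L[...,1])<15))
E
python3 rk.py
python3 -m pendant '[[[-1,0.01,-0.002,0.01,0.14],[-1,0.02,-0.004,0.02,0.28],[-1,0.03,-0.006,0.03,0.42],[-1,0.04,-0.008,0.04,0.56],[-1,0.05,-0.01,0.05,0.7],[-1,0.06,-0.012,0.06,0.84],[-1,0.07,-0.014,0.06,0.98],[-1,0.078,-0.014,0.06,1.12],[-1,0.078,-0.014,0.06,1.26],[-1,0.078,-0.014,0.06,1.4],[-1,0.078,-0.014,0.06,1.54],[-1,0.078,-0.014,0.06,1.68],[-1,0.078,-0.014,0.06,1.82],[-1,0.078,-0.014,0.06,1.96],[-1,0.078,-0.014,0.06,2.1],[-1,0.078,-0.014,0.06,2.2],[-1,0.078,-0.014,0.06,2.268],[-1,0.078,-0.014,0.06,2.268],[-1,0.078,-0.014,0.06,2.268]]]'; python3 -c "
from h import *
rows([(-34.2,-22.8,150,-130),(-34.2,-22.8,40,-130)])"
```

```text
rack 4284 x [-42.2  -0.8  40.1] y [-168.9 -144.3 -123.6]
hinge 251 x [-78.1 -71.5 -65.2] y [-5.8  0.6  6.7]
leaf 493 x [-58.6 -10.   38.8] y [-0.5  0.5  2. ]
clock: 9.25
tcp_pos: [536.0, -29.0, 151.3]
orientation: [0.0, 0.915, -0.404, -0.0]
force: [0.3, -0.5, -0.2]
grip_width: 94.1
t9.25 lane [-34.2 -22.3 151.3] phi -129.9 w 94.1 A [-0.  18.7] B [-68.4 -63.2] F [ 0.3 -0.5 -0.2] q6 2.28
[0.0003, 0.0004, 0.0013, 0.0025] (-34.2, -22.8, 150, -130)
[0.0003, 0.0004, 0.1113, 0.0025] (-34.2, -22.8, 40, -130)
```

```bash
python3 -m pendant '[[[-1,0,0,0.03,0],[-1,0,0,0.06,0],[-1,0,0,0.09,0],[-1,0,0,0.105,0],[-1,0,0,0.111,0],[-1,0,0,0.111,0]]]'; python3 -c "
from h import *
T=[];ph=np.radians(-130);dv=np.array([np.cos(ph),np.sin(ph)]);pv=np.array([-dv[1],dv[0]])
for k,th in enumerate(np.linspace(0,1.6,17)):
    n=np.array([np.sin(th),np.cos(th)]); e=1.5+6.25*abs(n@dv)+8*abs(n@pv); r=74+31*th/1.6
    A=np.array([-71.6,.3])+r*np.array([np.cos(th),-np.sin(th)])+e*n; c=A+53.25*dv; T.append((*c.round(1),40,-130)); print(th.round(2),A.round(),(A+106.5*dv).round())
rows(T)"
```

```text
clock: 9.85
tcp_pos: [535.8, -28.7, 40.1]
orientation: [0.0, 0.915, -0.404, -0.0]
force: [-0.0, 0.4, 0.7]
grip_width: 94.1
0.0 [ 2. 12.] [-66. -70.]
0.1 [5. 4.] [-63. -78.]
0.2 [ 7. -5.] [-62. -86.]
0.3 [  8. -13.] [-61. -95.]
0.4 [  8. -22.] [ -61. -104.]
0.5 [  6. -32.] [ -62. -113.]
0.6 [  4. -41.] [ -65. -123.]
0.7 [  0. -50.] [ -68. -132.]
0.8 [ -3. -58.] [ -72. -140.]
0.9 [ -8. -66.] [ -76. -147.]
1.0 [-13. -73.] [ -81. -155.]
1.1 [-19. -80.] [ -88. -162.]
1.2 [-26. -86.] [ -95. -168.]
1.3 [-34. -92.] [-103. -174.]
1.4 [-43. -97.] [-112. -179.]
1.5 [ -53. -102.] [-121. -183.]
1.6 [ -63. -105.] [-131. -187.]
t9.85 lane [-34.4 -22.   40.1] phi -129.9 w 94.1 A [-0.2 19. ] B [-68.6 -62.9] F [-0.   0.4  0.7] q6 2.28
[0.0066, 0.0038, 0.0001, 0.0018] (np.float64(-31.8), np.float64(-29.1), 40, -130)
[0.0137, 0.0082, 0.0001, 0.0018] (np.float64(-29.2), np.float64(-37.0), 40, -130)
[0.0204, 0.0135, 0.0001, 0.0018] (np.float64(-27.4), np.float64(-45.4), 40, -130)
[0.0268, 0.0197, 0.0001, 0.0018] (np.float64(-26.5), np.float64(-54.2), 40, -130)
[0.0325, 0.0268, 0.0001, 0.0018] (np.float64(
[... 326 characters left out ...]
(-37.4), np.float64(-98.8), 40, -130)
[0.0485, 0.0695, 0.0001, 0.0018] (np.float64(-41.8), np.float64(-106.4), 40, -130)
[0.0491, 0.0785, 0.0001, 0.0018] (np.float64(-47.1), np.float64(-113.7), 40, -130)
[0.0489, 0.0879, 0.0001, 0.0018] (np.float64(-53.3), np.float64(-120.7), 40, -130)
[0.0475, 0.0975, 0.0001, 0.0018] (np.float64(-60.5), np.float64(-127.2), 40, -130)
[0.0452, 0.1071, 0.0001, 0.0018] (np.float64(-68.5), np.float64(-133.1), 40, -130)
[0.0416, 0.1167, 0.0001, 0.0018] (np.float64(-77.4), np.float64(-138.2), 40, -130)
[0.037, 0.1262, 0.0001, 0.0018] (np.float64(-87.0), np.float64(-142.5), 40, -130)
[0.0313, 0.1353, 0.0001, 0.0018] (np.float64(-97.2), np.float64(-145.8), 40, -130)
```

```bash
python3 -m pendant '[[[-1,0.0065,0.004,0,0],[-1,0.0135,0.008,0,0],[-1,0.0205,0.0135,0,0],[-1,0.027,0.0195,0,0],[-1,0.0325,0.027,0,0],[-1,0.0375,0.0345,0,0],[-1,0.0415,0.0435,0,0],[-1,0.0445,0.0525,0,0],[-1,0.047,0.061,0,0],[-1,0.0485,0.0695,0,0],[-1,0.049,0.0785,0,0],[-1,0.049,0.088,0,0],[-1,0.0475,0.0975,0,0],[-1,0.045,0.107,0,0],[-1,0.0415,0.1165,0,0],[-1,0.037,0.126,0,0],[-1,0.0315,0.135,0,0],[-1,0.0315,0.135,0,0]]]'; python3 look.py w3; python3 rk.py;  python3 - <<'E'
from h import *
d=vision.get_image("side"); cv2.imwrite("pics/s3.png",cv2.resize(d["img"][180:420,200:460],None,fx=2.3,fy=2.3))
show()
E
```

```text
clock: 11.65
tcp_pos: [456.1, -142.9, 40.4]
orientation: [0.0, 0.914, -0.405, -0.0]
force: [0.1, -0.9, 0.1]
grip_width: 93.9
11.65 [ 456.1 -142.9   40.4] psi_y -2.4046 [-0.4  0.4  1.9 -0.   0.9  2. ] [ 0.1 -0.9  0.1] 93.88677067989121
rack 0.93 [328.5 442.9] dep [394.1 -85.5  36.5] atz [378.2 -69.8  12. ]
rack 0.91 [187.5 136.1] dep [ 546.3 -162.1   41.7] atz [ 553.8 -156.3   12. ]
rack 0.86 [539.7 271.4] dep [ 385.5 -224.2   36.4] atz [ 368.4 -228.5   12. ]
gate_tip 0.97 [234.2 303.6] dep [ 483.8 -117.4   43.9] atz [ 483.4 -116.1   41. ]
rack 23121 x [-41.5   2.   40.7] y [-169.6 -148.9 -124.4]
t12.00 lane [ -96.6 -145.4   40.4] phi -129.9 w 94.3 A [ -62.4 -104.5] B [-130.9 -186.4] F [ 0.8 -0.7  0.9] q6 2.03Traceback (most recent call last):
  File "rk.py", line 8, in <module>
    rep("hinge",ok&(abs(L[...,2]-63)<3)&(abs(L[...,0]+72)<15)&(abs(L[...,1])<15))
    ~~~^^^^^^^^^^^^^^^^^^^^^^^^^^^^^^^^^^^^^^^^^^^^^^^^^^^^^^^^^^^^^^^^^^^^^^^^^^
  File "rk.py", line 6, in rep
    def rep(n,m): print(n,m.sum(),"x",np.percentile(L[m][:,0],[1,50,99]),"y",np.percentile(L[m][:,1],[1,50,99]))
                                      ~~~~~~~~~~~~~^^^^^^^^^^^^^^^^^^^^^
    return _quantile_unchecked(
        a, q, axis, out, overwrite_input, method, keepdims, weights)
    return _ureduce(a,
                    func=_quantile_ureduce_func,
    ...<5 lines>...
                    overwrite_input=overwrite_input,
                    method=method)
    r = func(a, **kwargs)
    result = _quantile(arr,
                       quantiles=q,
    ...<2 lines>...
                       out=out,
                       weights=wgt)
    slices_having_nans = np.isnan(arr[-1, ...])
                                  ~~~^^^^^^^^^
IndexError: index -1 is out of bounds for axis 0 with size 0
```

View pics/w3.png

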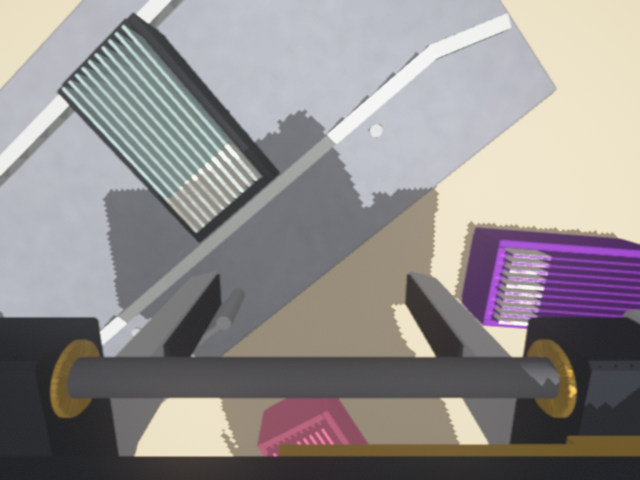

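View pics/s3.png

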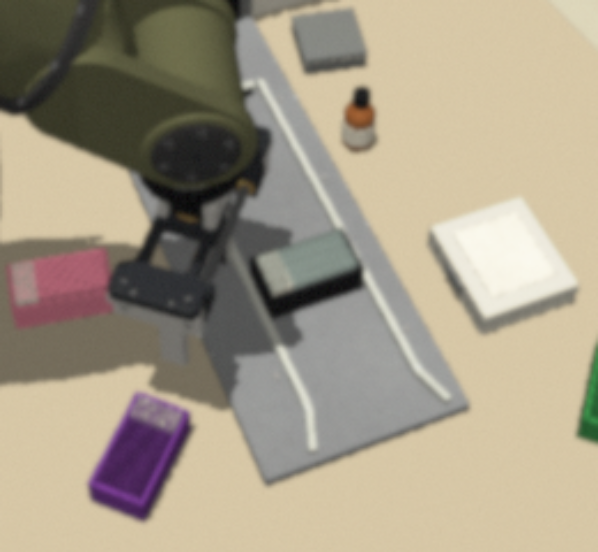

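In the wrist picture the open leaf (234,303) lies outside the left finger, at an angle of about 1.6. The rack, at (165,125), is undisturbed. Next I'll swing finger B behind the rack, turning about finger A.

```bash
cat >> h.py <<'E'
def hold(seq,z=40):
    "seq: (ay,phi,s) with A's lane-left face kept at x=-72"
    T=[]
    for ay,f,s in seq:
        a=np.radians(f); dv=np.array([np.cos(a),np.sin(a)]); ax=-72+6.25*abs(dv[0])+8*abs(dv[1])
        c=np.array([ax,ay])+s/2*dv; B=np.array([ax,ay])+s*dv; fr=B[1]+6.25*abs(dv[1])+8*abs(dv[0])
        T.append((round(float(c[0]),1),round(float(c[1]),1),z,round(float(f),1))); print("g %.2f"%(1-(s-12.5)/47),"B",B.round(1),"front %.1f"%fr)
    rows(T)
E
python3 -c "
from h import *
hold([(-104.5,f,106.5) for f in np.linspace(-130,-58,11)[1:]])"
```

```text
g -1.00 B [-119.6 -194. ] front -184.4
g -1.00 B [-108.1 -200.5] front -191.5
g -1.00 B [ -96.1 -205.6] front -197.1
g -1.00 B [ -83.6 -209. ] front -201.3
g -1.00 B [ -71.  -210.7] front -203.9
g -1.00 B [ -57.7 -210.8] front -204.1
g -1.00 B [ -43.8 -209.3] front -201.7
g -1.00 B [ -30.3 -206. ] front -197.6
g -1.00 B [ -17.4 -201.2] front -192.1
g -1.00 B [  -5.5 -194.8] front -185.3
t12.00 lane [ -96.6 -145.4   40.4] phi -129.9 w 94.3 A [ -62.4 -104.5] B [-130.9 -186.4] F [ 0.8 -0.7  0.9] q6 2.03
[0.007, -0.0008, 0.0004, -0.1245] (-90.7, -149.3, 40, -122.8)
[0.0134, -0.002, 0.0004, -0.2502] (-85.1, -152.5, 40, -115.6)
[0.0195, -0.0039, 0.0004, -0.3758] (-79.2, -155.0, 40, -108.4)
[0.0251, -0.0063, 0.0004, -0.5015] (-73.3, -156.7, 40, -101.2)
[0.0303, -0.0095, 0.0004, -0.6272] (-67.3, -157.6, 40, -94.0)
[0.0354, -0.0137, 0.0004, -0.7528] (-60.7, -157.7, 40, -86.8)
[0.0405, -0.019, 0.0004, -0.8785] (-53.4, -156.9, 40, -79.6)
[0.0448, -0.0247, 0.0004, -1.0042] (-46.4, -155.3, 40, -72.4)
[0.0483, -0.0308, 0.0004, -1.1298] (-39.8, -152.8, 40, -65.2)
[0.051, -0.0371, 0.0004, -1.2555] (-33.7, -149.7, 40, -58.0)
```

```bash
python3 -m pendant '[[[-1,0.007,-0.001,0,-0.125],[-1,0.0135,-0.002,0,-0.25],[-1,0.0195,-0.004,0,-0.375],[-1,0.025,-0.0065,0,-0.5],[-1,0.0305,-0.0095,0,-0.625],[-1,0.0355,-0.0135,0,-0.755],[-1,0.0405,-0.019,0,-0.88],[-1,0.045,-0.0245,0,-1.005],[-1,0.0485,-0.031,0,-1.13],[-1,0.051,-0.037,0,-1.255],[-1,0.051,-0.037,0,-1.255],[-1,0.051,-0.037,0,-1.255]]]'; python3 - <<'E'
from h import *
n=20; k=np.linspace(0,1,n+1)[1:]
hold([(-104.5+64.5*t,-58+12*t,106.5-15*t) for t in k])
E
```

```text
clock: 13.2
tcp_pos: [518.8, -155.4, 40.3]
orientation: [-0.0, 0.978, 0.208, -0.0]
force: [1.1, 0.4, 0.1]
grip_width: 93.7
g -0.98 B [  -4.9 -190.4] front -180.8
g -0.97 B [  -4.4 -185.9] front -176.3
g -0.95 B [  -3.9 -181.5] front -171.8
g -0.94 B [  -3.4 -177. ] front -167.3
g -0.92 B [  -2.9 -172.5] front -162.8
g -0.90 B [  -2.5 -168.1] front -158.3
g -0.89 B [  -2.1 -163.6] front -153.9
g -0.87 B [  -1.6 -159.2] front -149.4
g -0.86 B [  -1.3 -154.7] front -144.9
g -0.84 B [  -0.9 -150.3] front -140.4
g -0.82 B [  -0.6 -145.8] front -135.9
g -0.81 B [  -0.2 -141.4] front -131.5
g -0.79 B [ 1.000e-01 -1.369e+02] front -127.0
g -0.78 B [   0.4 -132.5] front -122.5
g -0.76 B [   0.6 -128. ] front -118.0
g -0.74 B [   0.9 -123.6] front -113.6
g -0.73 B [   1.1 -119.1] front -109.1
g -0.71 B [   1.3 -114.7] front -104.7
g -0.70 B [   1.5 -110.3] front -100.2
g -0.68 B [   1.7 -105.8] front -95.8
t13.20 lane [ -34.2 -149.8   40.3] phi -58.2 w 93.7 A [ -62.1 -104.7] B [  -6.2 -195. ] F [1.1 0.4 0.1] q6 0.79
[0.0028, -0.003, 0.0003, -0.0145] (-33.4, -145.8, 40, -57.4)
[0.005, -0.0061, 
[... 445 characters left out ...]
83] (-31.6, -115.1, 40, -52.6)
[0.0226, -0.0313, 0.0003, -0.1088] (-31.4, -111.3, 40, -52.0)
[0.0249, -0.0345, 0.0003, -0.1192] (-31.2, -107.4, 40, -51.4)
[0.027, -0.0376, 0.0003, -0.1297] (-31.0, -103.6, 40, -50.8)
[0.0292, -0.0409, 0.0003, -0.1402] (-30.9, -99.7, 40, -50.2)
[0.0313, -0.044, 0.0003, -0.1507] (-30.7, -95.9, 40, -49.6)
[0.0334, -0.0472, 0.0003, -0.1611] (-30.6, -92.1, 40, -49.0)
[0.0356, -0.0505, 0.0003, -0.1716] (-30.5, -88.2, 40, -48.4)
[0.0376, -0.0536, 0.0003, -0.1821] (-30.4, -84.4, 40, -47.8)
[0.0397, -0.0568, 0.0003, -0.1925] (-30.3, -80.6, 40, -47.2)
[0.0419, -0.0601, 0.0003, -0.203] (-30.2, -76.7, 40, -46.6)
[0.044, -0.0633, 0.0003, -0.2135] (-30.1, -72.9, 40, -46.0)
```

```bash
python3 -m pendant '[[[-0.98,0.003,-0.003,0,-0.0145],[-0.97,0.005,-0.006,0,-0.025],[-0.95,0.007,-0.0095,0,-0.0355],[-0.94,0.0095,-0.0125,0,-0.046],[-0.92,0.0115,-0.0155,0,-0.0565],[-0.9,0.014,-0.0185,0,-0.067],[-0.89,0.016,-0.022,0,-0.0775],[-0.87,0.0185,-0.025,0,-0.088],[-0.86,0.0205,-0.028,0,-0.098],[-0.84,0.0225,-0.0315,0,-0.109],[-0.82,0.025,-0.0345,0,-0.119],[-0.81,0.027,-0.0375,0,-0.13],[-0.79,0.029,-0.041,0,-0.14],[-0.78,0.0315,-0.044,0,-0.1505],[-0.76,0.0335,-0.047,0,-0.161],[-0.74,0.0355,-0.0505,0,-0.1715],[-0.73,0.0375,-0.0535,0,-0.182],[-0.71,0.0395,-0.057,0,-0.1925],[-0.7,0.042,-0.06,0,-0.203],[-0.68,0.0435,-0.0625,0,-0.2135]]]'; python3 look.py w4; python3 - <<'E'
from h import *
d=vision.get_image("side"); cv2.imwrite("pics/s4.png",cv2.resize(d["img"][160:400,200:460],None,fx=2.3,fy=2.3))
n=15; k=np.linspace(0,1,n+1)[1:]
hold([(-40+2*t,-46+76*t,91.5-2.5*t) for t in k])
E
```

```text
clock: 15.2
tcp_pos: [533.1, -80.3, 40.5]
orientation: [0.0, 0.95, 0.313, 0.0]
force: [1.0, -2.1, -0.2]
grip_width: 78.9
15.2 [533.1 -80.3  40.5] psi_y -0.9345 [-0.2  0.5  1.7 -0.   0.9  0.7] [ 1.  -2.1 -0.2] 78.9314983831718
rack 0.68 [353.6 241.3] dep [568.  -77.9  41.6] atz [564. -85.  12.]
gate_pin 0.94 [134.2 257.2] dep [508.5  -4.3  52.6] atz [502.3  -1.7  41. ]
gate_tip 0.59 [308.4 417.5] dep [ 485.5 -113.2   48.6] atz [ 480.4 -116.8   41. ]
end_stop 0.94 [139.2  37.1] dep [582.6  53.1  19.4] atz [582.5  53.8  18. ]
g -0.68 B [  7.  -99.7] front -89.6
g -0.67 B [ 11.6 -93.1] front -83.0
g -0.67 B [ 15.6 -86.2] front -76.1
g -0.67 B [ 18.9 -78.9] front -69.0
g -0.66 B [ 21.5 -71.3] front -61.6
g -0.66 B [ 23.3 -63.5] front -54.2
g -0.66 B [ 24.4 -55.6] front -46.6
g -0.65 B [ 24.7 -47.5] front -39.0
g -0.65 B [ 24.3 -39.4] front -31.4
g -0.65 B [ 24.4 -31.4] front -22.9
g -0.64 B [ 23.9 -23.4] front -14.4
g -0.64 B [ 22.6 -15.5] front -6.2
g -0.63 B [20.6 -7.9] front 1.7
g -0.63 B [17.9 -0.5] front 9.3
g -0.63 B [14.5  6.5] front 16.6
t15.55 lane [-30.2 -73.8  40.4] phi -45.8 w
[... 265 characters left out ...]
, 0.0004, -0.3512] (-22.0, -59.2, 40, -25.7)
[0.0196, -0.0068, 0.0004, -0.4384] (-20.9, -55.3, 40, -20.7)
[0.0228, -0.0091, 0.0004, -0.5275] (-20.2, -51.4, 40, -15.6)
[0.0258, -0.0119, 0.0004, -0.6165] (-20.0, -47.3, 40, -10.5)
[0.0286, -0.0149, 0.0004, -0.7037] (-20.1, -43.2, 40, -5.5)
[0.031, -0.0183, 0.0004, -0.7927] (-20.7, -39.1, 40, -0.4)
[0.0341, -0.021, 0.0004, -0.8818] (-20.4, -35.0, 40, 4.7)
[0.0369, -0.0238, 0.0004, -0.969] (-20.3, -31.0, 40, 9.7)
[0.0395, -0.0269, 0.0004, -1.058] (-20.6, -27.0, 40, 14.8)
[0.0416, -0.0302, 0.0004, -1.147] (-21.4, -23.1, 40, 19.9)
[0.0435, -0.0337, 0.0004, -1.2343] (-22.5, -19.3, 40, 24.9)
[0.0449, -0.0373, 0.0004, -1.3233] (-24.0, -15.8, 40, 30.0)
```

View pics/w4.png

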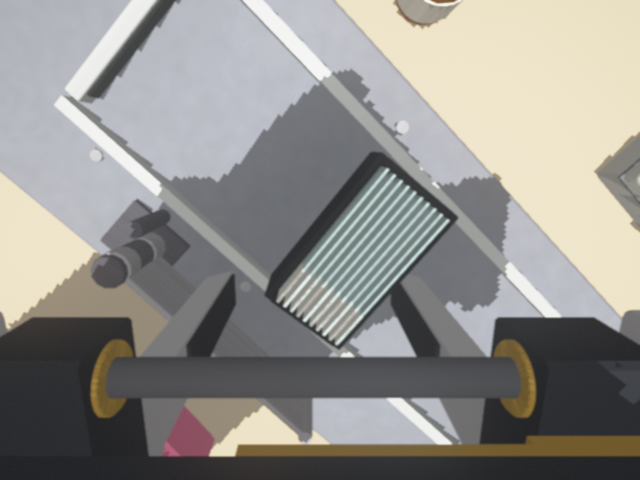

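View pics/s4.png

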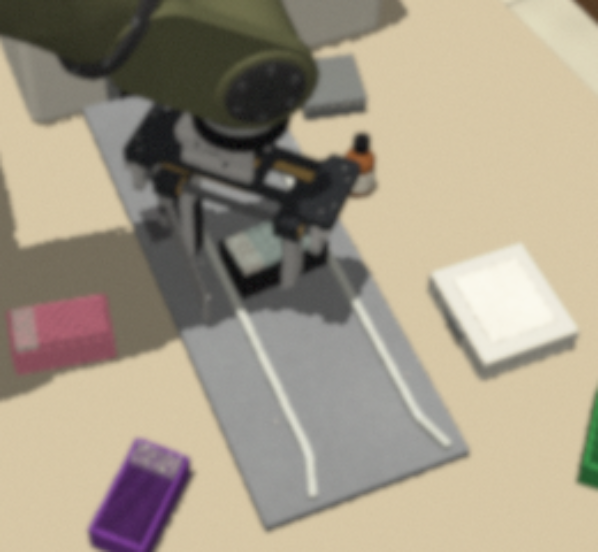

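The wrist picture shows the leaf parallel to the lane, outside finger A, with its edge at (308,430). The rack is moving straight at (365,245) with finger B behind it at (415,300), and the bay ahead is clear. I'll carry on, with B turning about A.

```bash
python3 -m pendant '[[[-0.68,0.0024,-0.0005,0,-0.043],[-0.68,0.0047,-0.001,0,-0.086],[-0.67,0.0067,-0.0015,0,-0.13],[-0.67,0.0087,-0.002,0,-0.173],[-0.67,0.0105,-0.0025,0,-0.218],[-0.67,0.0124,-0.0032,0,-0.262],[-0.67,0.0143,-0.004,0,-0.307],[-0.67,0.0161,-0.0048,0,-0.351],[-0.66,0.0179,-0.0058,0,-0.395],[-0.66,0.0196,-0.0068,0,-0.438],[-0.66,0.0212,-0.008,0,-0.483],[-0.66,0.0228,-0.0091,0,-0.528],[-0.66,0.0243,-0.0105,0,-0.572],[-0.66,0.0258,-0.0119,0,-0.617],[-0.65,0.0272,-0.0134,0,-0.66],[-0.65,0.0286,-0.0149,0,-0.704],[-0.65,0.0298,-0.0166,0,-0.748],[-0.65,0.031,-0.0183,0,-0.793],[-0.65,0.0325,-0.0197,0,-0.837],[-0.65,0.0341,-0.021,0,-0.882]]]'; python3 look.py w5; python3 - <<'E'
from h import *
d=dict(np.load("last.npz"))
n=13; k=np.linspace(0,1,n+1)[1:]
hold([(-39,4.7+29*t,89) for t in k])
E
```

```text
clock: 17.55
tcp_pos: [548.2, -43.6, 40.5]
orientation: [0.0, 0.725, 0.688, 0.0]
force: [2.2, 0.9, 0.2]
grip_width: 77.3
17.55 [548.2 -43.6  40.5] psi_y -0.052 [-0.1  0.5  1.7  0.   0.9 -0.1] [2.2 0.9 0.2] 77.32276038536573
rack 0.93 [ 15.9 319.4] dep [396.7 -50.9  29.7] atz [381.  -58.7  12. ]
rack 0.64 [356.9 220.4] dep [570.8  -6.2  41.7] atz [574.  -12.2  12. ]
gate_pin 0.88 [203.1 217.7] dep [508.4   1.9  61. ] atz [502.3  -1.5  41. ]
gate_pin 0.58 [192.7 437.2] dep [ 486.2 -109.4   49.7] atz [ 482.4 -117.    41. ]
end_stop 0.57 [374.7  79.8] dep [582.5  54.6  22.9] atz [583.3  55.3  18. ]
end_stop 0.19 [353.7 220.4] dep [569.4  -6.1  41.9] atz [571.8 -10.9  18. ]
g -0.63 B [ 23.5 -28.3] front -19.6
g -0.63 B [ 23.3 -24.8] front -15.9
g -0.63 B [ 23.  -21.4] front -12.3
g -0.63 B [ 22.5 -18. ] front -8.8
g -0.63 B [ 21.8 -14.7] front -5.3
g -0.63 B [ 21.  -11.4] front -1.8
g -0.63 B [20.1 -8.1] front 1.6
g -0.63 B [19.  -4.9] front 4.9
g -0.63 B [17.8 -1.7] front 8.2
g -0.63 B [16.5  1.4] front 11.4
g -0.63 B [15.   4.5] front 14.5
g -0.63 B [13.4  7.5] front 17.5
g -0.63 B [11.
[... 182 characters left out ...]
[0.0033, -0.0, 0.0005, -0.0793] (-20.6, -31.9, 40, 9.2)
[0.005, 0.0, 0.0005, -0.1177] (-20.7, -30.2, 40, 11.4)
[0.0067, 0.0001, 0.0005, -0.156] (-20.8, -28.5, 40, 13.6)
[0.0084, 0.0, 0.0005, -0.1962] (-21.0, -26.8, 40, 15.9)
[0.01, -0.0002, 0.0005, -0.2346] (-21.3, -25.2, 40, 18.1)
[0.0116, -0.0003, 0.0005, -0.273] (-21.6, -23.6, 40, 20.3)
[0.0133, -0.0007, 0.0005, -0.3114] (-22.1, -21.9, 40, 22.5)
[0.0149, -0.0011, 0.0005, -0.3515] (-22.6, -20.4, 40, 24.8)
[0.0165, -0.0015, 0.0005, -0.3899] (-23.2, -18.8, 40, 27.0)
[0.0181, -0.002, 0.0005, -0.4283] (-23.8, -17.3, 40, 29.2)
[0.0196, -0.0026, 0.0005, -0.4685] (-24.5, -15.8, 40, 31.5)
[0.0212, -0.0033, 0.0005, -0.5069] (-25.3, -14.3, 40, 33.7)
```

View pics/w5.png

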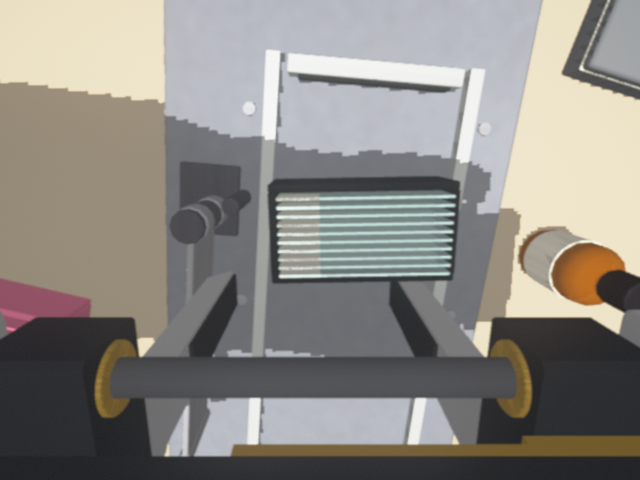

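The rack is straight at (365,228) and about half past the gate line. The leaf is still held, with its hinge at (190,222). Next I'll make the final push to the stop.

```bash
python3 -m pendant '[[[-0.64,0.0016,-0.0002,0,-0.039],[-0.64,0.0033,0,0,-0.079],[-0.64,0.005,0,0,-0.118],[-0.64,0.0067,0,0,-0.156],[-0.64,0.0084,0,0,-0.196],[-0.64,0.01,-0.0002,0,-0.235],[-0.64,0.0116,-0.0003,0,-0.273],[-0.64,0.0133,-0.0007,0,-0.311],[-0.64,0.0149,-0.001,0,-0.351],[-0.64,0.0165,-0.0015,0,-0.39],[-0.64,0.0174,-0.0018,0,-0.41],[-0.64,0.0181,-0.002,0,-0.428],[-0.64,0.0189,-0.0023,0,-0.448],[-0.64,0.0196,-0.0026,0,-0.468],[-0.64,0.0204,-0.003,0,-0.488],[-0.64,0.0212,-0.0033,0,-0.507],[-0.64,0.0212,-0.0033,0,-0.507]]]'; cat > rk2.py <<'E'
import sys; sys.argv=["",sys.argv[1]]
exec(open("look.py").read())
v,u=np.mgrid[0:480,0:640]
P=(np.stack([u,v,np.ones_like(u)],-1)@np.linalg.inv(d["K"]).T*d["depth"][...,None]-d["t"])@d["R"]
L=np.stack([(P[...,:2]-O)@EX,(P[...,:2]-O)@EY,P[...,2]],-1); ok=(d["depth"]>0)&(v<300)
m=ok&(L[...,2]>33)&(L[...,2]<52)&(abs(L[...,0])<42)&(L[...,1]>-30)&(L[...,1]<90)
for x in (-30,0,20,30):
    k=m&(abs(L[...,0]-x)<4); print(x,np.percentile(L[k][:,1],[1,99]) if k.any() else None)
k=ok&(abs(L[...,2]-24)<3)&(abs(L[...,0])<35)&(L[...,1]>60)&(L[...,1]<90); print("stop",np.percentile(L[k][:,1],[1,99]) if k.any() else None)
show()
E
python3 rk2.py w6
```

```text
clock: 19.55
tcp_pos: [546.0, -22.7, 40.6]
orientation: [0.0, 0.53, 0.848, -0.0]
force: [1.3, -5.3, 0.8]
grip_width: 76.9
19.55 [546.  -22.7  40.6] psi_y 0.4545 [-0.1  0.5  1.7 -0.   0.9 -0.6] [ 1.3 -5.3  0.8] 76.8950732507936
rack 0.78 [412.5 214.2] dep [576.8  32.7  16.7] atz [578.3  32.5  12. ]
gate_pin 0.85 [242.7 221.3] dep [504.2   3.4  63.4] atz [502.3  -2.4  41. ]
end_stop 0.65 [447.2 181.7] dep [575.   52.8  42.4] atz [583.8  54.5  18. ]
-30 [21.3 66.5]
0 [13.  66.5]
20 [21.4 66.5]
30 [22.3 66.6]
stop [60.2 74.7]
t19.85 lane [-25.2 -14.7  40.6] phi 33.8 w 77.4 A [-62.6 -39.7] B [12.2 10.2] F [ 2.  -4.8  0.5] q6 -0.56
```

```bash
python3 -m pendant '[[[-0.64,-0.001,-0.0005,0,0],[-0.64,-0.0018,-0.001,0,0],[-0.64,-0.0025,-0.0015,0,0],[-0.64,-0.0025,-0.0015,-0.015,0],[-0.64,-0.0025,-0.0015,-0.05,0],[-0.64,-0.0025,-0.0015,-0.1,0],[-0.64,-0.0025,-0.0015,-0.15,0],[-0.64,-0.02,-0.0015,-0.19,0.12],[-0.64,-0.05,-0.0015,-0.22,0.24],[-0.64,-0.08,-0.0015,-0.22,0.36],[-0.64,-0.11,-0.0015,-0.22,0.48],[-0.64,-0.12,-0.0015,-0.22,0.55],[-0.64,-0.12,-0.0015,-0.22,0.55],[-0.64,-0.12,-0.0015,-0.22,0.55],[-0.64,-0.12,-0.0015,-0.22,0.55],[-0.64,-0.12,-0.0015,-0.22,0.55],[-0.64,-0.12,-0.0015,-0.22,0.55],[-0.64,-0.12,-0.0015,-0.22,0.55]]]'; python3 rk2.py w7
```

```text
clock: 21.65
tcp_pos: [597.0, -130.4, 260.6]
orientation: [0.0, 0.74, 0.672, 0.0]
force: [0.8, 0.5, 0.1]
grip_width: 77.0
21.65 [ 597.  -130.4  260.6] psi_y -0.0957 [-0.3  0.4  1.3 -0.   1.4 -0.2] [0.8 0.5 0.1] 77.00037329751376
rack 0.9 [125.  310.2] dep [ 367.2 -224.8   18.4] atz [ 363.5 -227.4   12. ]
rack 0.87 [279.   57.1] dep [581.1  23.2  44.4] atz [579.1  30.2  12. ]
rack 0.68 [107.7 171.2] dep [392.  -64.7  33.5] atz [380.3 -64.9  12. ]
gate_pin 0.79 [201.4  94.9] dep [507.2  -4.8  58.8] atz [502.5  -2.1  41. ]
gate_tip 0.9 [322.9  98.9] dep [619.4 -14.9  21.9] atz [618.7 -17.   41. ]
end_stop 0.68 [283.1  25.8] dep [587.9  49.2  43.5] atz [586.8  56.5  18. ]
oil 0.7 [379.7 119.4] dep [671.1 -41.5  48. ] atz [679.5 -39.2   0. ]
-30 [-0.9 65.8]
0 [-0.8 66.3]
20 [-0.7 66.3]
30 [-0.7 65.7]
stop [71.5 74.6]
t21.95 lane [  40.1 -114.8  260.5] phi 2.3 w 77.0 A [  -4.6 -116.5] B [  84.8 -113. ] F [0.3 0.7 0.4] q6 -0.18
```

View pics/w7.png

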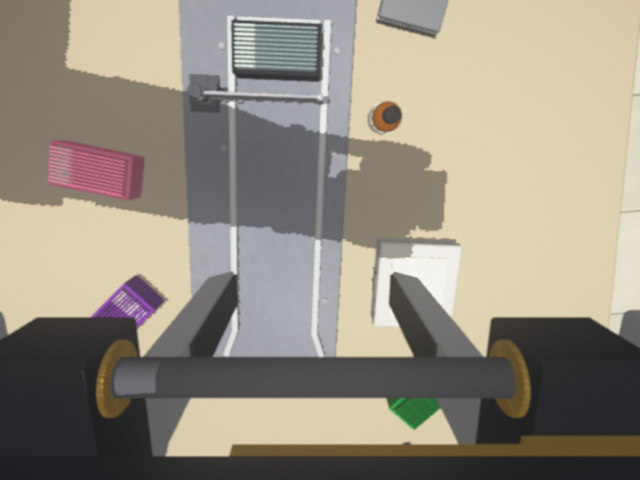

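The rack is home against the stop at (277,47). The gate is shut behind it along row 97, and nothing else has moved. Handing in.

```bash
python3 -c "
from h import *
print(workorder.job_done())"
```

```text
the job is handed in; nothing more can be done
None
```

The rack is loaded and the job is handed in, at about 22 s of the 62 s allowed. No verdict was reported.

**What I did**
- I pushed the waiting rack up until its leading wall was about 124 mm before the gate line.
- One finger swung the gate open to about 1.6 rad, and I turned the hand about that finger to bring the other finger behind the rack.
- The first finger held the gate open all the way while the second pushed the rack home, so it was still held well past half-way.
- I then backed off 2–3 mm and lifted straight up.

**Last checks**
- **Rack home:** while pushing, its leading wall measured 66.5 mm past the gate line and the end stop pushed back with about 5 N. After the hand was away it measured 66 mm, against 66 mm for home, and the rack sat level and straight.
- **Gate:** shut behind the rack, with its tip back at the position measured at the start.
- **Surroundings:** in the last picture the bottle, boxes and look-alike racks were where they began, and the hand was clear of everything.

One check did not work: the script that measured the gate's open position failed in the close-up view because the hinge was out of sight. I judged the gate angle from the detected gate tip and the pictures instead. Otherwise the checks agreed.

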